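# Grease the polishing spindle's bearing

### The arm

A 6-joint arm with a two-finger parallel gripper is mounted at the origin on the work surface. World frame = base frame: x ahead of the robot, y to its left, z up, the work surface at z = 0. Lengths are in mm, angles in rad, forces in N, time in s.
With the tool pointing down it reaches from about 300 to 875 mm from the base axis. Payload 4.2 kg.
Tool frame: the origin (TCP) lies at the very end of the fingers, on their centre line; the grasp point (between the pads) lies 19 mm behind it (r.pinch_z is the distance from the TCP to the grasp point, in mm); x points along the fingers, z is the direction in which the jaws open and shut, and the axes are right-handed (so a half turn about x gives the same grasp; the last joint's range is limited). The gripper opens to 85 mm and grips with 20 to 120 N. Pads are 22 mm wide; open, the fingers measure 114 mm over their backs; the gripper's body (76 mm by 85 mm) begins 54 mm behind the grasp point. The pads swing forward as they close: fully open they stand 13 mm farther back than shut.
Start: joints at [1.226, 0.32, 1.565, -0, 1.257, -0.02], TCP at [183.496, 544.95, 231.338] pointing down, gripper open.
Joint ranges: [-3.11, 3.11], [-0.84, 2.01], [0.21, 2.61], [-1.34, 4.49], [0.05, 2.63], [-2.56, 2.56]. Speed limits (rad/s): [2.57, 2.57, 3.14, 3.14, 3.14, 3.14].

### API

Orientations are given as a rotation vector (axis times angle).
In Python, from plant import r gives the robot as it stands.
- The arm moves only by the tool apply_moves, never from a script. Its arguments are lists of equal length, an entry for each row: "turn": the turn, a rotation vector about the tool's x, y, z in units of 0.15 rad (1.0 is 0.15 rad), a list of three; "linear": the shift along the tool's x, y, z in units of 40 cm (1.0 is 40 cm), a list of three; "gripper": the opening in per cent of the stroke, from 0 (shut) to 100 (fully open). A call has 1 to 5 rows; each row shifts and turns the commanded pose from where the row before left it, along the tool's axes as they then stand; what a row does not reach is not made up. A row lasts 1/10 s, in which the tool goes at most 50 mm and 8.59 degrees, less where a joint would pass 70% of its speed; a pose out of reach is approached as far as the arm can. A call with a number of a shift or a turn outside -1 to 1 is refused whole. A call with a gripper value outside its range is refused whole. The fingers move at their own pace and stop on an object; "squeeze" is the grip in N (left out, the last holds). Time passes only in rows, so rows that do not move let the fingers close. It gives the time, the measured TCP pose, the force and the opening at its end, in the units of the state.
- r.observe(): the state, without advancing time (a new reading comes with each control period).
- r.snapshot(name): name is "side" or "top" or "wrist"; returns (picture, depth): 420x560x3 uint8, blue, green, red; 420x560 float32, mm along the optical axis (not along the pixel's ray), 0 where there is no reading.
- r.camera_model(name): a dict with "vertical_fov" (degrees; the focal length in pixels is half the picture's height over the tangent of half this angle, whatever the lens; pixels are square), "cx", "cy" (the principal point, pixels), "rvec" (rotation vector, rad) and "tvec" (3), from world to camera coordinates, as OpenCV has them; the wrist camera has in their place "tool_from_camera" (4x4, takes a point from camera to tool coordinates, whose origin is the TCP and whose axes are the tool frame's). Camera axes: x right, y down, z forward; pixel columns grow to the right and rows downward; lengths in mm; the calibration is good to about 2 mm. A picture is of the moment at which its call begins: read the wrist's pose just before it. camera_model takes no time and is no camera call.
- r.close_job(): hands the job in, once; it reports no verdict.
Trained networks look in the newest picture that a camera, given by its name, has taken for a name from the list of things; names that differ only in an ending like _2 or _b are one class to them, and where a whole thing is asked for, a point or a joint stands for the part that bears it (a point fixed in the world has none). Each returns a list of dicts, best first, with "score" (0 to 1); they miss things now and then, are a little off and sometimes report something else, mostly with a low value. They report only what shows in the picture. A call takes as long as a camera call.
- r.look_for(target, camera): "at" ([column, row] in pixels, amid what is visible of it).
- r.place_of(target, camera): "at" ([column, row] in pixels: a listed point, or the origin of a listed thing).
The state is a dict: "time": time; "joints": joint angles; "joint_vel": joint speeds; "joint_efforts": joint torques, N m; "tool_pos": TCP position; "tcp_rot": TCP orientation; "force": force on the tool from outside, world axes, zero at the start; "ft_torque": the same for the moment, N m; "opening": finger opening in mm.
Only numpy, scipy, OpenCV 4.12 (cv2) and the standard library are available. Lean on these libraries where they do the work, as an engineer would, in place of code of your own. Each camera call takes 0.05 s, during which the arm holds its last target.

### The job

Get the polishing spindle's wheel-side bearing greased: first clear the wooden offcut off the spindle's plinth into the waste bin. Then take the push-type grease gun out of its stand, press its coupler squarely onto the tilted grease nipple of the bearing beside the big polishing wheel until it snaps on, and keep pushing the barrel down against its spring, well past half of its stroke. Finish still gripping the gun and holding it pushed in there, with the other things on the table and the plinth left as they stand.

Things in the scene. Friction and masses are not known exactly. Their poses are not given: they have to be found in the camera images.
- nipple: the grease nipple wanted: on the bearing beside the polishing wheel (left of the two, seen from the robot; the other bearing has a like one). Steel ball head 11 mm wide on a 6 mm neck, 21 mm from tip to hexagon foot, fixed, leaning 35 degrees from vertical towards the robot's side. Origin at the tip, 135 mm above the table; z points out along the nipple: press the coupler on along -z
- spindle: polishing spindle, fixed: beech plinth 230 x 250 x 55 mm with a flat front ledge 90 mm deep. Behind it (x = +40 mm) a 20 mm shaft along y (-205 to 194 mm) at height 88 mm in two grey iron bearings (y = +80, -80 mm, tops at 119 mm), a pulley between them and a felt polishing wheel 140 mm across, 26 mm thick at y = 142 to 168 mm. Origin: centre of the underside; x points from ledge to shaft
- gun_grip (a point): half-way along the barrel of the push-type grease gun, on its axis: grip here. The barrel is a bare metal cylinder 38 mm wide, 84 mm long, wholly above the stand at the start (heights 95 to 179 mm), nose down; below it come a 17 mm bush and the telescoping nose with the coupler. z points from coupler to rear end (up at the start). Gun 166 mm long, about 0.5 kg
- coupler_mouth (a point): centre of the coupler's open mouth at the gun's tip, 124 mm from gun_grip along the gun's -z while the nose is out. The coupler is a steel sleeve 25 mm wide and 32 mm long; its mouth is flared to 19.6 mm and leads into a 13 mm bore. Same axes as gun_grip
- coupler_seat (a point): point on the coupler's axis 19 mm inside its mouth, where the tip of the nipple comes to rest when the coupler has snapped on. Four sprung jaws ride over the head with about 5 N and snap in behind it over the last 5 mm. Same axes as gun_grip
- nose (a joint): how far the nose is pushed into the barrel: 0 fully out, 0.014 m at the end of its stroke. Its spring pushes back with about 9 N at the start of the stroke and 17 N at the end, so the coupler snaps on before the nose gives
- stand: the gun's stand, a beech block 84 x 84 x 95 mm, fixed, with a bored hole 32 mm wide and 90 mm deep in its top in which the gun's nose hangs; the barrel's lower end rests on the block. To the right or the left of the spindle. Origin at the centre of its underside
- offcut_center (a point): centre of the rough wooden offcut on the front ledge of the spindle's plinth, 46 x 26 x 24 mm (its own x, y, z), one end sawn at a slant, about 30 g; its x axis runs along its length. Its centre is 12 mm above the plinth's top, 67 mm above the table
- bin: waste bin, an open grey plastic box 150 x 150 x 90 mm with 4 mm walls, fixed, to the left or the right of the spindle. Origin at the centre of its underside
- candle_cup: turned brass candle cup of a chandelier, 44 mm wide and 30 mm tall, standing on the front ledge of the spindle's plinth, at its end away from the polishing wheel; leave it alone. Origin at the centre of its underside
- candle_sleeve: white candle sleeve of a chandelier, 27 mm wide and 90 mm tall, standing on the table near the robot; leave it alone. Origin at the centre of its underside
- wrench: wrench, 160 mm long, lying on the table near the robot; leave it alone
- grease_tin: closed grease tin with a paper label, 80 mm wide and 75 mm tall, on the table; leave it alone. Origin at the centre of its underside
- mug: blue mug, 80 mm wide and 90 mm tall, on the table; leave it alone. Origin at the centre of its underside
- drip_pan: glass drip pan of a chandelier, a shallow dish 100 mm wide and 22 mm tall, on the table near the robot; leave it alone. Origin at the centre of its underside
- screwdriver: screwdriver lying on the table near the robot; leave it alone

How it is judged:
By the outcome, as a careful person would: the job done as asked, in the order asked, and still so for the second after the job is handed in, while the arm keeps its last pose, push and grip.
It also fails if it takes over 54 s, if anything falls off the work surface, if the arm or the gripper's body presses on something with over 40 N, if the wrist force passes 120 N, or if a joint passes its speed limit or range.

## Working session

There is one attempt and no reset: what is moved stays moved. The work goes in short steps, Python scripts to look and compute and a tool call to move; the robot and the scene stay as the last step left them, time stands still between calls to the robot, and variables do not carry over. Pictures are saved under pics/ and viewed, and the job is handed in when it is done.

Besides the shell and the picture viewer there is one more tool, called after "Call:" as name(argument=value, ...), one argument or row to a line, values as JSON. apply_moves: Moves the arm, as the interface text tells. Its arguments: {"type":"object","properties":{"turn":{"type":"array","items":{"type":"array","items":{"type":"number","minimum":-1,"maximum":1}}},"linear":{"type":"array","items":{"type":"array","items":{"type":"number","minimum":-1,"maximum":1}}},"gripper":{"type":"array","items":{"type":"number"}},"squeeze":{"type":"number"}},"required":["turn","linear","gripper"]}

```bash
ls; mkdir -p pics; python3 - <<'E'
from plant import r
import cv2
s=r.observe(); print(s)
for n in ["side","top","wrist"]:
    p,d=r.snapshot(n); cv2.imwrite(f"pics/{n}0.png",p)
    print(n,r.camera_model(n))
print(r.pinch_z)
E
```

```text
pics
{'time': 0.0, 'joints': array([ 1.22599813e+00,  3.20278784e-01,  1.56567963e+00,  3.97307793e-05,
        1.25738556e+00, -2.00132967e-02]), 'joint_vel': array([-0.0003063 ,  0.00255683, -0.00085517, -0.00128075,  0.0001763 ,
       -0.0002815 ]), 'joint_efforts': array([ 2.29362022e-04, -4.15529859e+01, -2.34166521e+01, -5.88271362e-06,
        8.21460999e-03,  1.61805449e-07]), 'tool_pos': array([183.31983122, 544.49304685, 230.48955319]), 'tcp_rot': array([-0.96769591,  1.34703058,  0.96610163]), 'force': array([ 0.37248893, -0.12530468,  0.00544031]), 'ft_torque': array([ 0.04041899, -0.01451304,  0.00348771]), 'opening': 85.57516163704035}
side {'vertical_fov': 53.19440870151907, 'cx': 275.452011592975, 'cy': 206.44140278288359, 'rvec': array([ 2.10300025, -0.69788793,  0.37347122]), 'tvec': array([-436.03120977,  266.66189456,  764.37627864])}
top {'vertical_fov': 48.44879964259457, 'cx': 280.5519345904107, 'cy': 217.81529266870785, 'rvec': array([ 2.18731814, -2.15944948,  0.0684632 ]), 'tvec': array([  -4.8216969 ,  546.58257409, 1137.96375241])}
wrist {'vertical_fov': 67.7663114003057, 'cx': 277.8889907066269, 'cy': 206.76111184981718, 'tool_from_camera': array([[-5.34331547e-04, -2.62525605e-01,  9.64924879e-01,
        -1.43451769e+02],
       [-8.13123984e-04, -9.64924583e-01, -2.62525975e-01,
         6.64757923e+01],
       [ 9.99999527e-01, -9.24879472e-04,  3.02123780e-04,
         6.06626868e-01],
       [ 0.00000000e+00,  0.00000000e+00,  0.00000000e+00,
         1.00000000e+00]])}
18.700000000000003
```

View pics/side0.png

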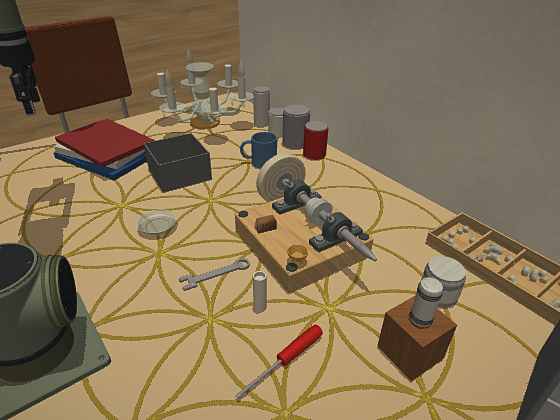

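View pics/top0.png

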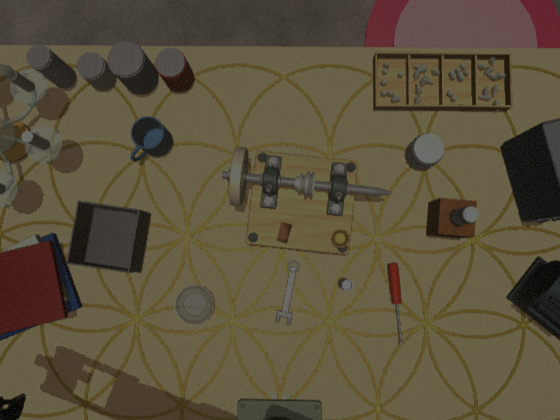

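View pics/wrist0.png

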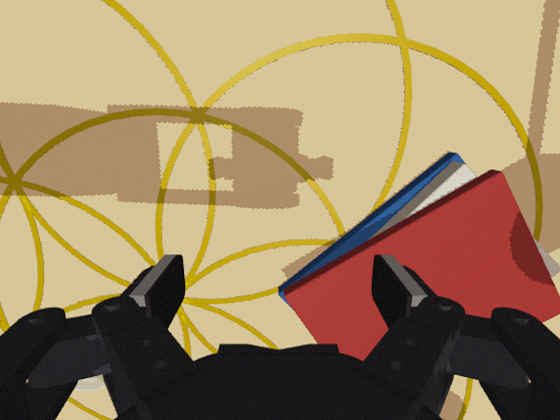

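```bash
cat > h.py <<'E'
import numpy as np, cv2
from scipy.spatial.transform import Rotation as R
from plant import r
def cam(n, s=None):
    m=r.camera_model(n); f=210/np.tan(np.radians(m["vertical_fov"]/2))
    if n!="wrist":
        Rm=R.from_rotvec(m["rvec"]).as_matrix(); t=np.array(m["tvec"])
    else:
        T=np.eye(4); T[:3,:3]=R.from_rotvec(s["tcp_rot"]).as_matrix(); T[:3,3]=s["tool_pos"]
        W=np.linalg.inv(T@np.array(m["tool_from_camera"])); Rm=W[:3,:3]; t=W[:3,3]
    K=np.array([[f,0,m["cx"]],[0,f,m["cy"]],[0,0,1]]); return K,Rm,t
def ray(c,uv):
    K,Rm,t=c; d=Rm.T@np.linalg.solve(K,[uv[0],uv[1],1]); return -Rm.T@t, d/np.linalg.norm(d)
def atz(c,uv,z):
    o,d=ray(c,uv); return o+d*(z-o[2])/d[2]
def back(c,uv,depth):
    K,Rm,t=c; return Rm.T@(np.linalg.solve(K,[uv[0],uv[1],1])*depth-t)
def proj(c,X):
    K,Rm,t=c; q=K@(Rm@np.asarray(X,float)+t); return q[:2]/q[2]
def tri(obs):
    A=np.zeros((3,3));b=np.zeros(3);L=[]
    for c,uv in obs:
        o,d=ray(c,uv);P=np.eye(3)-np.outer(d,d);A+=P;b+=P@o;L.append((P,o))
    X=np.linalg.solve(A,b); return X,[np.linalg.norm(P@(X-o)) for P,o in L]
def cloud(c,d):
    K,Rm,t=c; v,u=np.mgrid[0:420,0:560]; q=np.stack([(u-K[0,2])/K[0,0]*d,(v-K[1,2])/K[1,1]*d,d],-1)
    return (q-t)@Rm
def rel(s,pos,Rt):
    "shift in tool frame (units) & turn rotvec (units) to goal"
    R0=R.from_rotvec(s["tcp_rot"]); return R0.inv().apply(pos-s["tool_pos"])/400,(R0.inv()*Rt).as_rotvec()/0.15
E
python3 - <<'E'
from h import *
np.set_printoptions(precision=1,suppress=True)
ims={}
for n in ["side","top"]:
    ims[n]=r.snapshot(n)
    np.savez(f"{n}0.npz",p=ims[n][0],d=ims[n][1])
for t in ["nipple","spindle","gun_grip","coupler_mouth","stand","offcut_center","bin","candle_cup","candle_sleeve"]:
    o=[]
    for n in ["side","top"]:
        res=r.place_of(t,n)
        print(t,n,[(np.round(x["at"],1).tolist(),round(x["score"],2)) for x in res[:3]])
        if res:o.append((cam(n),res[0]["at"]))
    if len(o)==2: X,e=tri(o); print("   ",X,np.array(e))
print(r.observe()["time"])
E
```

```text
nipple side [([286.2, 179.5], 0.59)]
nipple top [([269.2, 189.4], 0.5)]
    [599.6  27.7 138. ] [1.8 1.8]
spindle side [([300.7, 244.0], 0.69), ([411.6, 352.5], 0.25)]
spindle top [([298.1, 204.4], 0.66)]
    [586.7 -43.8  -8.1] [3.5 3.5]
gun_grip side [([425.1, 302.4], 0.97)]
gun_grip top [([463.5, 218.4], 0.76)]
    [ 542.4 -407.   139.8] [2.1 2.1]
coupler_mouth side []
coupler_mouth top []
stand side [([409.6, 351.3], 0.79)]
stand top [([443.3, 223.5], 0.6)]
    [ 540.8 -406.5    9.6] [3.6 3.6]
offcut_center side [([263.1, 219.3], 0.51)]
offcut_center top [([284.1, 230.6], 0.66), ([290.1, 291.6], 0.42)]
    [509.2  -5.7  80.2] [3.2 3.2]
bin side [([177.8, 174.5], 0.59)]
bin top [([113.3, 236.7], 0.8)]
    [494.7 429.4  -7.5] [0.7 0.7]
candle_cup side [([297.2, 262.6], 0.79)]
candle_cup top [([339.2, 237.8], 0.63)]
    [ 497.7 -140.1   52.2] [0. 0.]
candle_sleeve side [([267.1, 306.6], 0.56)]
candle_sleeve top [([346.4, 281.7], 0.68), ([443.2, 222.0], 0.56)]
    [ 394.4 -165.7    7.9] [4.5 4.5]
1.15
```

```bash
python3 - <<'E'
from h import *
np.set_printoptions(precision=1,suppress=True)
for n in ["side","top"]:
    z=np.load(f"{n}0.npz"); P=cloud(cam(n),z["d"]); v=z["d"]>0
    def sel(lo,hi): 
        m=v&np.all((P>lo)&(P<hi),-1); return P[m]
    g=sel([500,-450,105],[590,-360,172]); print(n,"gun side",len(g),g.mean(0) if len(g) else '')
    # circle fit r=19
    if len(g)>20:
        from scipy.optimize import least_squares
        f=least_squares(lambda c:np.hypot(g[:,0]-c[0],g[:,1]-c[1])-19,[542,-407],loss="soft_l1"); print(f.x,np.abs(f.fun).mean())
    g=sel([500,-450,174],[590,-360,190]); print("gun top",len(g),g.mean(0) if len(g) else '', g.min(0) if len(g) else '',g.max(0) if len(g) else '')
    s=sel([480,-470,88],[600,-340,102]); print("stand top",len(s), cv2.minAreaRect(s[:,:2].astype(np.float32)),s[:,2].mean())
    o=sel([480,-50,60],[550,40,90]);print("offcut",len(o),cv2.minAreaRect(o[:,:2].astype(np.float32)),np.percentile(o[:,2],[5,50,95]))
    pl=sel([450,-190,50],[720,110,60]);print("plinth",cv2.minAreaRect(pl[:,:2].astype(np.float32)),np.median(pl[:,2]))
    w=sel([520,50,120],[720,110,170]);print("wheel",len(w),w.mean(0),w.min(0),w.max(0))
    b=sel([400,330,80],[600,520,100]);print("bin rim",len(b),cv2.minAreaRect(b[:,:2].astype(np.float32)))
    t=sel([300,-100,-10],[480,100,10]);print("table z",np.median(t[:,2]))
    sh=sel([560,-240,92],[680,-165,105]);print("shaft end",len(sh),sh.mean(0) if len(sh) else "")
    sh=sel([560,50,92],[680,130,105]);
E
python3 - <<'E'
import cv2
for n,b in [("top",(215,140,180,130)),("side",(225,140,220,160))]:
    p=cv2.imread(f"pics/{n}0.png"); x,y,w,h=b
    cv2.imwrite(f"pics/{n}0c.png",cv2.resize(p[y:y+h,x:x+w],None,fx=3.6,fy=3.6,interpolation=cv2.INTER_CUBIC))
E
```

```text
side gun side 731 [ 536.2 -412.8  140.1]
[ 549.8 -406.3] 0.6132128231896513
gun top 297 [ 546.4 -408.1  178.2] [ 530.9 -424.3  174. ] [ 565.5 -390.8  181.2]
stand top 1544 ((549.44482421875, -406.300048828125), (85.78823852539062, 86.73249816894531), 85.30876159667969) 94.75365188579403
offcut 267 ((511.17437744140625, -7.4688262939453125), (30.43565559387207, 46.636905670166016), 74.81951904296875) [62.1 76.8 80.3]
plinth ((584.9935302734375, -34.26918029785156), (282.635986328125, 230.1175537109375), 84.63923645019531) 55.20561593398841
wheel 562 [631.4  92.7 139.2] [576.9  81.1 120.1] [696.1 109.9 159.6]
bin rim 495 ((494.3962097167969, 417.2324523925781), (160.9078369140625, 151.23611450195312), 82.42460632324219)
table z 0.4633019291885171
shaft end 203 [ 606.9 -202.2   96.1]
top gun side 201 [ 545.6 -393.2  141. ]
[ 548.7 -407.1] 0.5246065495551264
gun top 215 [ 548.3 -405.6  178.3] [ 532.2 -423.1  174.2] [ 564.9 -388.5  185. ]
stand top 951 ((548.6582641601562, -406.992431640625), (86.7313003540039, 84.22734069824219), 85.14949798583984) 94.95443662100656
offcut 221 ((513.8256225585938, -8.291702270507812), (68.51617431640625, 64.23515319824219), 87.40701293945312) [62.4 78.7 82.5]
plinth ((585.1614379882812, -39.98133850097656), (267.6015319824219, 230.08924865722656), 84.40019226074219) 55.23621494102936
wheel 574 [639.5  97.6 146.3] [577.9  83.6 120. ] [701.3 109.9 162.4]
bin rim 633 ((493.8177490234375, 417.02166748046875), (152.82884216308594, 150.3888397216797), 82.57838439941406)
table z 0.5139833680006278
shaft end 226 [ 608.8 -201.1   96.4]
```

View pics/top0c.png

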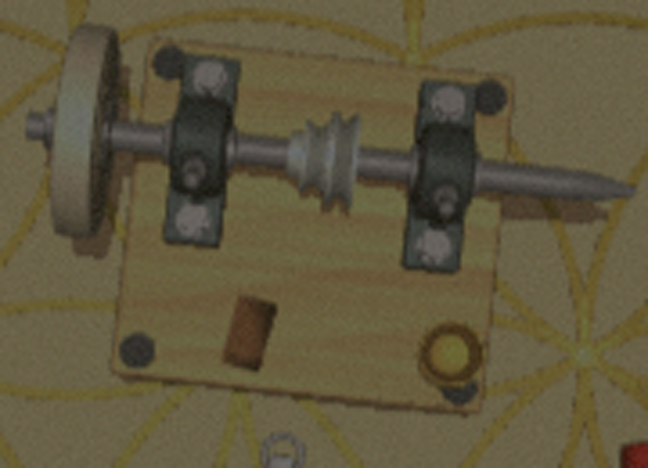

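View pics/side0c.png

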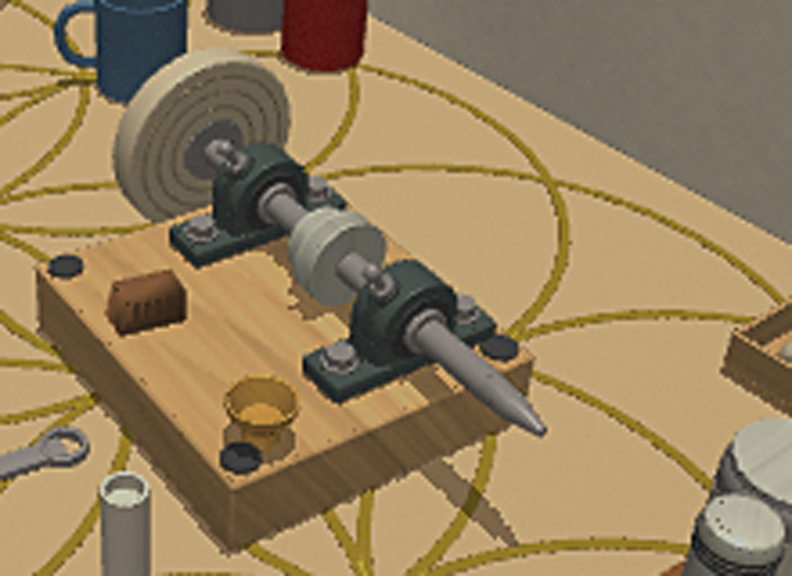

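```bash
cat >> h.py <<'E'
def frame(x,z):
    x=np.array(x,float);x/=np.linalg.norm(x); z=np.array(z,float); z-=x*(x@z); z/=np.linalg.norm(z)
    return R.from_matrix(np.stack([x,np.cross(z,x),z],1))
def plan(s,pos,Rt,step=48,ang=0.145):
    p0=np.array(s["tool_pos"]);R0=R.from_rotvec(s["tcp_rot"]); w=(R0.inv()*Rt).as_rotvec(); d=np.asarray(pos)-p0
    n=int(np.ceil(max(np.linalg.norm(d)/step,np.linalg.norm(w)/ang,1)))
    pr,Rr=p0,R0; T=[];L=[]
    for i in range(n):
        q=p0+d*(i+1)/n; Q=R0*R.from_rotvec(w*(i+1)/n)
        L.append((np.round(Rr.inv().apply(q-pr)/400,4)+0).tolist()); T.append((np.round((Rr.inv()*Q).as_rotvec()/.15,3)+0).tolist())
        # accumulate the rounded command
        pr=pr+Rr.apply(np.array(L[-1])*400); Rr=Rr*R.from_rotvec(np.array(T[-1])*.15)
    for i in range(0,n,5): print("turn",T[i:i+5],"linear",L[i:i+5])
E
python3 - <<'E'
from h import *
np.set_printoptions(precision=3,suppress=True)
s=r.observe(); print(R.from_rotvec(s["tcp_rot"]).as_matrix())
for n in ["side","top"]:
    z=np.load(f"{n}0.npz"); P=cloud(cam(n),z["d"]); v=z["d"]>0
    m=v&np.all((P>[450,-190,53])&(P<[720,110,58]),-1); q=P[m]
    a=np.radians(-5.5); l=np.stack([(q[:,0]*np.cos(a)+q[:,1]*np.sin(a)),(-q[:,0]*np.sin(a)+q[:,1]*np.cos(a))],1)
    h,e=np.histogram(l[:,1],np.arange(-160,220,4)); print(n,[(int(b),int(c)) for b,c in zip(e,h)][:70])
for z in ([.25,.97,0],[-.25,-.97,0]):
    Rt=frame([0,0,-1],z); print((R.from_rotvec(s["tcp_rot"]).inv()*Rt).as_rotvec()); plan(s,[512,-7,185],Rt)
E
```

```text
[[ 0.    -0.948  0.319]
 [ 0.     0.319  0.948]
 [-1.    -0.     0.   ]]
side [(-160, 0), (-156, 0), (-152, 0), (-148, 0), (-144, 0), (-140, 0), (-136, 0), (-132, 0), (-128, 0), (-124, 0), (-120, 42), (-116, 127), (-112, 115), (-108, 107), (-104, 102), (-100, 93), (-96, 81), (-92, 84), (-88, 29), (-84, 32), (-80, 31), (-76, 28), (-72, 26), (-68, 26), (-64, 26), (-60, 26), (-56, 32), (-52, 35), (-48, 32), (-44, 51), (-40, 65), (-36, 72), (-32, 80), (-28, 64), (-24, 79), (-20, 81), (-16, 69), (-12, 67), (-8, 76), (-4, 65), (0, 58), (4, 78), (8, 68), (12, 82), (16, 57), (20, 67), (24, 70), (28, 60), (32, 50), (36, 40), (40, 40), (44, 45), (48, 35), (52, 36), (56, 42), (60, 41), (64, 39), (68, 50), (72, 20), (76, 22), (80, 32), (84, 30), (88, 35), (92, 39), (96, 39), (100, 33), (104, 37), (108, 32), (112, 32), (116, 29)]
top [(-160, 0), (-156, 0), (-152, 0), (-148, 0), (-144, 0), (-140, 0), (-136, 0), (-132, 0), (-128, 0), (-124, 0), (-120, 18), (-116, 93), (-112, 87), (-108, 78), (-104, 80), (-100, 72), (-96, 57), (-92, 30), (-88, 28), (-84, 26), (-80, 41), (-76, 45), (-72, 42), (-68, 5
[... 1606 characters left out ...]
, -0.073, -0.0009], [0.0052, -0.0724, 0.0093], [0.0053, -0.0704, 0.0193], [0.0053, -0.067, 0.0289], [0.0052, -0.0624, 0.0379]]
turn [[0.93, 0.0, 0.0], [0.93, 0.0, 0.0], [0.93, 0.0, 0.0], [0.93, 0.0, 0.0], [0.93, 0.0, 0.0]] linear [[0.0053, -0.0564, 0.0462], [0.0053, -0.0495, 0.0537], [0.0052, -0.0416, 0.06], [0.0053, -0.0328, 0.0652], [0.0053, -0.0235, 0.0691]]
turn [[0.93, 0.0, 0.0], [0.93, 0.0, 0.0], [0.93, 0.0, 0.0], [0.93, 0.0, 0.0], [0.93, 0.0, 0.0]] linear [[0.0052, -0.0136, 0.0717], [0.0053, -0.0035, 0.0729], [0.0052, 0.0067, 0.0727], [0.0053, 0.0167, 0.071], [0.0053, 0.0264, 0.0681]]
turn [[0.93, 0.0, 0.0], [0.93, 0.0, 0.0]] linear [[0.0052, 0.0357, 0.0637], [0.0053, 0.0441, 0.0581]]
```

Call:
apply_moves(
  turn=[
    [-0.035,0,0],
    [-0.035,0,0],
    [-0.035,0,0],
    [-0.035,0,0],
    [-0.035,0,0],
  ],
  linear=[
    [0.008,-0.087,-0.075],
    [0.008,-0.087,-0.075],
    [0.008,-0.086,-0.076],
    [0.008,-0.086,-0.076],
    [0.008,-0.085,-0.076],
  ],
  gripper=[100,100,100,100,100],
)

```text
time: 1.65
tool_pos: [301.3, 346.3, 215.4]
tcp_rot: [-0.987, 1.335, 0.987]
force: [1.2, -0.2, 0.1]
opening: 85.6
```

Call:
apply_moves(
  turn=[
    [-0.035,0,0],
    [-0.035,0,0],
    [-0.035,0,0],
    [-0.035,0,0],
    [-0.035,0,0],
  ],
  linear=[
    [0.008,-0.085,-0.077],
    [0.008,-0.085,-0.077],
    [0.008,-0.084,-0.078],
    [0.008,-0.084,-0.078],
    [0.008,-0.084,-0.079],
  ],
  gripper=[100,100,100,100,100],
)

```text
time: 2.15
tool_pos: [419.1, 149.0, 199.5]
tcp_rot: [-1.006, 1.325, 1.006]
force: [0.7, 1.0, 0.5]
opening: 85.3
```

Call:
apply_moves(
  turn=[
    [-0.035,0,0],
    [-0.035,0,0],
    [-0.035,0,0],
    [-0.035,0,0],
    [0,0,0],
  ],
  linear=[
    [0.008,-0.083,-0.079],
    [0.008,-0.083,-0.079],
    [0.008,-0.082,-0.08],
    [0.008,-0.082,-0.08],
    [0,0,0],
  ],
  gripper=[100,100,100,100,100],
)

```text
time: 2.65
tool_pos: [515.0, -10.7, 186.1]
tcp_rot: [-1.02, 1.319, 1.016]
force: [-0.1, 0.8, -0.4]
opening: 85.4
```

```bash
python3 - <<'E'
from h import *
np.set_printoptions(precision=2,suppress=True)
s=r.observe(); print(s["time"],s["tool_pos"],s["joints"],s["force"])
p,d=r.snapshot("wrist"); cv2.imwrite("pics/w1.png",p); np.savez("w1.npz",p=p,d=d,pos=s["tool_pos"],rot=s["tcp_rot"])
c=cam("wrist",s)
for t in ["offcut_center","nipple"]:
    res=r.place_of(t,"wrist"); print(t,[(x["at"],x["score"]) for x in res])
P=cloud(c,d); m=(d>0)&np.all((P>[470,-60,64])&(P<[555,45,95]),-1); o=P[m]
print(len(o),cv2.minAreaRect(o[:,:2].astype(np.float32)),o.mean(0),np.percentile(o[:,2],[5,50,95]))
o=o[o[:,2]>76];print(len(o),cv2.minAreaRect(o[:,:2].astype(np.float32)),o.mean(0))
E
```

```text
2.65 [515.04 -10.74 186.05] [-0.04  0.26  1.77 -0.    1.11 -1.36] [-0.07  0.83 -0.35]
offcut_center [([279.0, 192.6], 0.92)]
nipple [([361.4, 322.8], 0.8)]
1717 ((510.00177001953125, -5.951990127563477), (25.840185165405273, 44.62293243408203), 75.17389678955078) [508.9   -5.7   78.58] [69.52 79.62 80.81]
1513 ((511.2295837402344, -6.181415557861328), (25.363265991210938, 42.25037384033203), 74.6825180053711) [511.37  -6.17  79.69]
```

View pics/w1.png

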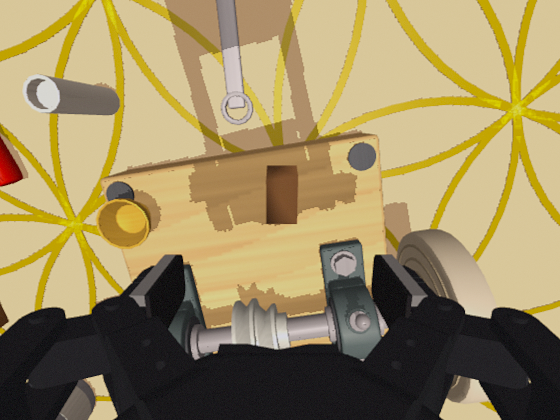

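```bash
python3 - <<'E'
from h import *
s=r.observe()
plan(s,[510.3,-6,58],frame([0,0,-1],[.259,.966,0]))
E
```

```text
turn [[0.022, 0.001, -0.002], [0.022, 0.001, -0.003], [0.022, 0.0, -0.002]] linear [[0.1069, 0.0014, -0.0001], [0.1069, 0.0014, -0.0001], [0.1069, 0.0015, -0.0001]]
```

Call:
apply_moves(
  turn=[
    [0.022,0,0],
    [0.022,0,0],
    [0.022,0,0],
    [0,0,0],
    [0,0,0],
  ],
  linear=[
    [0.107,0.0015,0],
    [0.107,0.0015,0],
    [0.08,0.0015,0],
    [0.027,0,0],
    [0,0,0],
  ],
  gripper=[75,65,60,60,60],
)

```text
time: 3.3
tool_pos: [509.7, -5.0, 57.4]
tcp_rot: [-1.015, 1.323, 1.018]
force: [0.6, 0.4, 0.7]
opening: 51.4
```

Call:
apply_moves(
  turn=[
    [0,0,0],
    [0,0,0],
    [0,0,0],
    [0,0,0],
    [0,0,0],
  ],
  linear=[
    [0,0,0],
    [0,0,0],
    [0,0,0],
    [0,0,0],
    [0,0,0],
  ],
  gripper=[0,0,0,0,0],
  squeeze=40,
)

```text
time: 3.8
tool_pos: [512.4, -5.9, 60.1]
tcp_rot: [-1.016, 1.318, 1.012]
force: [0.1, 0.9, 7.3]
opening: 25.4
```

Call:
apply_moves(
  turn=[
    [0,0,0],
    [0,0,0],
    [0,0,0],
    [0,0,0],
    [0,0,0],
  ],
  linear=[
    [-0.06,0,0],
    [-0.12,0,0],
    [-0.08,0,0.08],
    [0,0,0.12],
    [0,0,0.12],
  ],
  gripper=[0,0,0,0,0],
)

```text
time: 4.3
tool_pos: [545.0, 118.5, 164.7]
tcp_rot: [-1.014, 1.318, 1.011]
force: [1.2, -0.1, -0.4]
opening: 25.2
```

```bash
python3 - <<'E'
from h import *
s=r.observe();print(s["opening"],s["tool_pos"])
plan(s,[494,415,150],R.from_rotvec(s["tcp_rot"]))
E
```

```text
25.172863673202173 [545.03099987 118.5002546  164.72134329]
turn [[0.0, 0.0, 0.0], [0.0, 0.0, 0.0], [0.0, 0.0, 0.0], [0.0, 0.0, 0.0], [0.0, 0.0, 0.0]] linear [[0.0053, 0.0452, 0.0975], [0.0052, 0.0451, 0.0975], [0.0053, 0.0452, 0.0975], [0.0053, 0.0452, 0.0975], [0.0052, 0.0452, 0.0975]]
turn [[0.0, 0.0, 0.0], [0.0, 0.0, 0.0]] linear [[0.0053, 0.0451, 0.0975], [0.0052, 0.0452, 0.0975]]
```

Call:
apply_moves(
  turn=[
    [0,0,0],
    [0,0,0],
    [0,0,0],
    [0,0,0],
    [0,0,0],
  ],
  linear=[
    [0.005,0.045,0.097],
    [0.005,0.045,0.097],
    [0.005,0.045,0.097],
    [0.005,0.045,0.097],
    [0.005,0.045,0.097],
  ],
  gripper=[0,0,0,0,0],
)

```text
time: 4.8
tool_pos: [506.6, 329.8, 152.8]
tcp_rot: [-1.015, 1.32, 1.014]
force: [0.5, 0.2, -0.5]
opening: 25.2
```

Call:
apply_moves(
  turn=[
    [0,0,0],
    [0,0,0],
    [0,0,0],
    [0,0,0],
    [0,0,0],
  ],
  linear=[
    [0.005,0.045,0.097],
    [0.005,0.045,0.097],
    [0.1,0,0],
    [0.06,0,0],
    [0,0,0],
  ],
  gripper=[0,0,0,0,0],
)

```text
time: 5.3
tool_pos: [490.0, 411.1, 80.8]
tcp_rot: [-1.017, 1.329, 1.016]
force: [-0.8, -0.4, -0.4]
opening: 25.3
```

Call:
apply_moves(
  turn=[
    [0,0,0],
    [0,0,0],
    [0,0,0],
    [0,0,0],
    [0,0,0],
  ],
  linear=[
    [0,0,0],
    [0,0,0],
    [0,0,0],
    [-0.06,0,0],
    [-0.1,0,0],
  ],
  gripper=[60,60,60,60,60],
)

```text
time: 5.8
tool_pos: [491.2, 411.3, 147.3]
tcp_rot: [-1.015, 1.327, 1.015]
force: [0.7, 0.5, -0.8]
opening: 51.4
```

```bash
python3 - <<'E'
from h import *
s=r.observe();print(s["opening"],s["tool_pos"],s["joints"],s["time"])
p,d=r.snapshot("wrist"); cv2.imwrite("pics/w2.png",p)
E
```

```text
51.429315818827135 [491.23077141 411.28166456 147.31810701] [ 6.79050766e-01  4.82678114e-01  1.52391834e+00  9.32766814e-05
  1.13972120e+00 -6.30082379e-01] 5.8
```

View pics/w2.png

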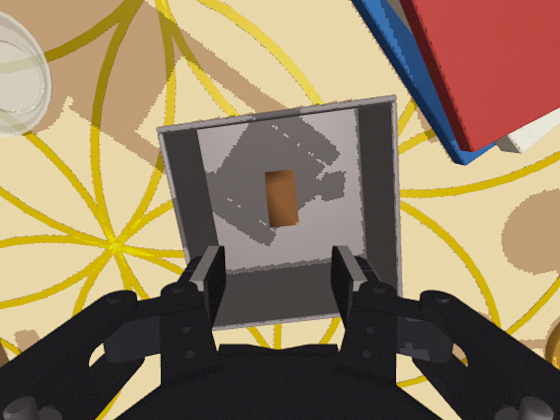

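```bash
python3 - <<'E'
from h import *
s=r.observe()
a=np.radians(5.5); ys=np.array([np.sin(a),np.cos(a),0]); xs=np.array([np.cos(a),-np.sin(a),0])
n=-xs*np.sin(np.radians(35))+np.array([0,0,np.cos(np.radians(35))])
print(n)
plan(s,np.array([599.6,28,136])+100*n,frame(-n,ys))
E
```

```text
[-0.5709358   0.05497487  0.81915204]
turn [[-0.121, -0.031, -0.446], [-0.121, -0.031, -0.445], [-0.121, -0.031, -0.446], [-0.121, -0.031, -0.446], [-0.121, -0.031, -0.446]] linear [[-0.0176, -0.0402, -0.0986], [-0.0155, -0.0396, -0.0993], [-0.0133, -0.0387, -0.0999], [-0.0112, -0.0377, -0.1005], [-0.0092, -0.0365, -0.1012]]
turn [[-0.121, -0.03, -0.445], [-0.121, -0.031, -0.446], [-0.12, -0.031, -0.446], [-0.121, -0.031, -0.445]] linear [[-0.0072, -0.0353, -0.1018], [-0.0054, -0.0338, -0.1023], [-0.0037, -0.0323, -0.103], [-0.0021, -0.0305, -0.1035]]
```

Call:
apply_moves(
  turn=[
    [-0.12,-0.03,-0.446],
    [-0.12,-0.03,-0.446],
    [-0.12,-0.03,-0.446],
    [-0.12,-0.03,-0.446],
    [-0.12,-0.03,-0.446],
  ],
  linear=[
    [-0.018,-0.04,-0.099],
    [-0.016,-0.04,-0.099],
    [-0.013,-0.039,-0.1],
    [-0.011,-0.038,-0.1],
    [-0.009,-0.037,-0.101],
  ],
  gripper=[100,100,100,100,100],
)

```text
time: 6.35
tool_pos: [520.1, 199.8, 185.7]
tcp_rot: [-1.243, 1.045, 0.83]
force: [0.2, -0.1, -0.2]
opening: 85.0
```

Call:
apply_moves(
  turn=[
    [-0.12,-0.03,-0.446],
    [-0.12,-0.03,-0.446],
    [-0.12,-0.03,-0.446],
    [-0.12,-0.03,-0.446],
    [0,0,0],
  ],
  linear=[
    [-0.007,-0.035,-0.102],
    [-0.005,-0.034,-0.102],
    [-0.004,-0.032,-0.103],
    [-0.002,-0.031,-0.103],
    [0,0,0],
  ],
  gripper=[100,100,100,100,100],
)

```text
time: 6.85
tool_pos: [539.5, 27.8, 213.1]
tcp_rot: [-1.395, 0.826, 0.671]
force: [-0.7, -0.8, -0.3]
opening: 85.2
```

Call:
apply_moves(
  turn=[
    [0,0,0],
    [0,0,0],
  ],
  linear=[
    [0,0,0],
    [0,0,0],
  ],
  gripper=[100,100],
)

```text
time: 7.05
tool_pos: [541.5, 33.0, 213.0]
tcp_rot: [-1.397, 0.821, 0.677]
force: [-0.5, 0.6, 0.8]
opening: 85.5
```

```bash
python3 - <<'E'
from h import *
np.set_printoptions(precision=2,suppress=True)
s=r.observe();print(s["opening"],s["tool_pos"],s["joints"],s["time"],s["joint_vel"])
p,d=r.snapshot("wrist"); cv2.imwrite("pics/w3.png",p); np.savez("w3.npz",p=p,d=d,pos=s["tool_pos"],rot=s["tcp_rot"])
res=r.place_of("nipple","wrist"); print([(x["at"],x["score"]) for x in res])
c=cam("wrist",s)
z=np.load("w1.npz"); c1=cam("wrist",{"tool_pos":z["pos"],"tcp_rot":z["rot"]})
obs=[(c,res[0]["at"]),(c1,[361.4,322.8])]
print(tri(obs)); obs+=[(cam("side"),[286.2,179.5]),(cam("top"),[269.2,189.4])]; print(tri(obs))
E
```

```text
85.49944759227164 [541.54  32.99 212.97] [ 0.11  0.06  2.11 -0.33  0.4  -1.1 ] 7.05 [ 0.02  0.01 -0.    0.   -0.   -0.  ]
[([278.9, 213.1], 0.83)]
(array([599.67,  28.39, 136.84]), [np.float64(0.3948712736052254), np.float64(0.3948712736052284)])
(array([599.69,  28.17, 137.21]), [np.float64(0.5419013859107302), np.float64(0.5144939480712604), np.float64(1.5833231066511093), np.float64(2.1446670023989)])
```

View pics/w3.png

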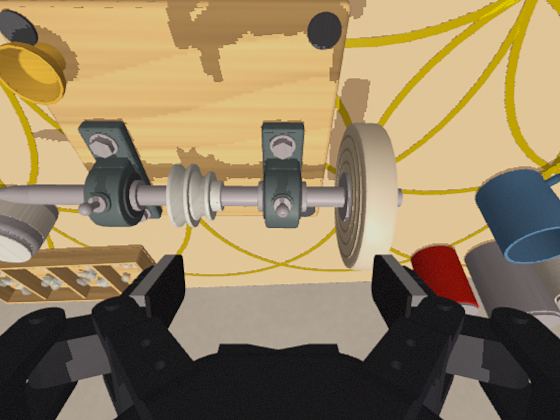

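```bash
python3 - <<'E'
from h import *
np.set_printoptions(precision=2,suppress=True)
z=np.load("w3.npz"); s={"tool_pos":z["pos"],"tcp_rot":z["rot"]}; c=cam("wrist",s); d=z["d"]
a=np.radians(5.5); ys=np.array([np.sin(a),np.cos(a),0]); xs=np.array([np.cos(a),-np.sin(a),0])
n=-xs*np.sin(np.radians(35))+np.array([0,0,np.cos(np.radians(35))])
tip=np.array([599.7,28.3,136.5])
p=z["p"].copy(); big=cv2.resize(p[170:250,240:330],None,fx=8,fy=8,interpolation=cv2.INTER_CUBIC)
def mk(X,col):
    u=proj(c,X); print(u); cv2.circle(big,(int((u[0]-240)*8+4),int((u[1]-170)*8+4)),4,col,-1)
mk(tip,(0,0,255)); mk(tip-21*n,(0,255,0)); mk(tip-57*n,(255,0,0)); mk(tip-57*n+40*ys,(255,0,255)); mk(tip-57*n-60*ys,(255,0,255))
cv2.imwrite("pics/w3z.png",big)
P=cloud(c,d)
m=(d>0)&np.all((P>[570,0,124])&(P<[625,55,150]),-1); q=P[m]; print(len(q),q.mean(0),q[:,2].max(),q[q[:,2]>132].mean(0))
# shaft direction: highest shaft points between bearings
m=(d>0)&np.all((P>[590,-260,90])&(P<[660,90,102]),-1); q=P[m]; pf=np.polyfit(q[:,1],q[:,0],1); print("slope",pf,len(q))
E
```

```text
[279.21 213.07]
[279.29 206.35]
[279.4  196.92]
[320.51 197.12]
[217.88 196.61]
141 [599.    30.47 134.1 ] 137.85243466859168 [599.31  30.48 135.02]
slope [  0.07 617.38] 4793
```

View pics/w3z.png

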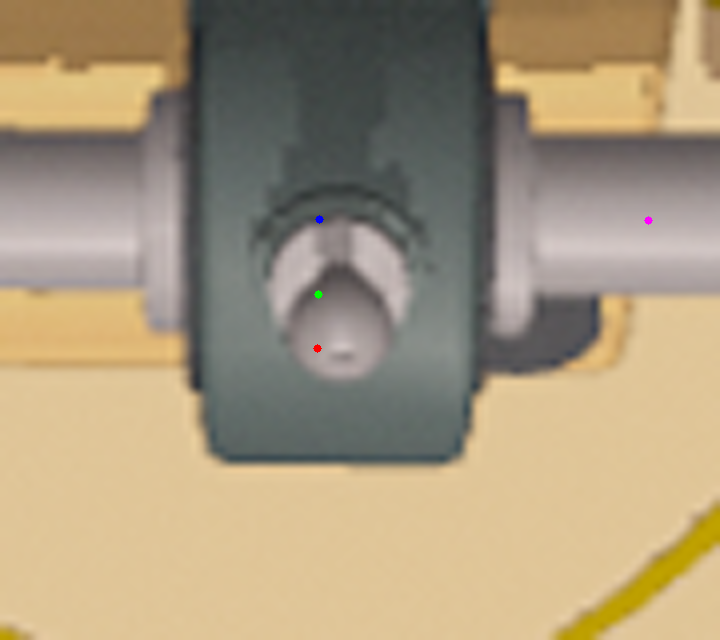

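```bash
python3 - <<'E'
from h import *
np.set_printoptions(precision=2,suppress=True)
a=np.radians(5.5); xs=np.array([np.cos(a),-np.sin(a),0])
n=-xs*np.sin(np.radians(35))+np.array([0,0,np.cos(np.radians(35))])
tip=np.array([599.5,30.4,136])
out=[]
for nm in ["w1","w3","side0","top0"]:
    z=np.load(nm+".npz")
    c=cam("wrist",{"tool_pos":z["pos"],"tcp_rot":z["rot"]}) if nm[0]=="w" else cam(nm[:-1])
    C,Rm,t=c; bc=tip-5.5*n; u=proj(c,bc); rad=5.5*C[0,0]/(Rm@bc+t)[2]
    x,y=int(u[0])-24,int(u[1])-24
    big=cv2.resize(z["p"][y:y+48,x:x+48],None,fx=8,fy=8,interpolation=cv2.INTER_CUBIC)
    U=((u-[x,y])*8+4); cv2.circle(big,tuple(int(k) for k in U),int(rad*8),(0,0,255),1); print(nm,u,rad)
    b=proj(c,tip-21*n); cv2.circle(big,tuple(int(k) for k in (b-[x,y])*8+4),3,(0,255,0),-1)
    out.append(big)
cv2.imwrite("pics/nz.png",cv2.resize(np.vstack([np.hstack(out[:2]),np.hstack(out[2:])]),(592,592)))
E
```

```text
w1 [362.06 320.9 ] 7.550400796583403
w3 [281.78 210.43] 6.750052900341717
side0 [287.26 180.94] 2.2934122690574235
top0 [267.79 189.11] 2.433556156083812
```

View pics/nz.png

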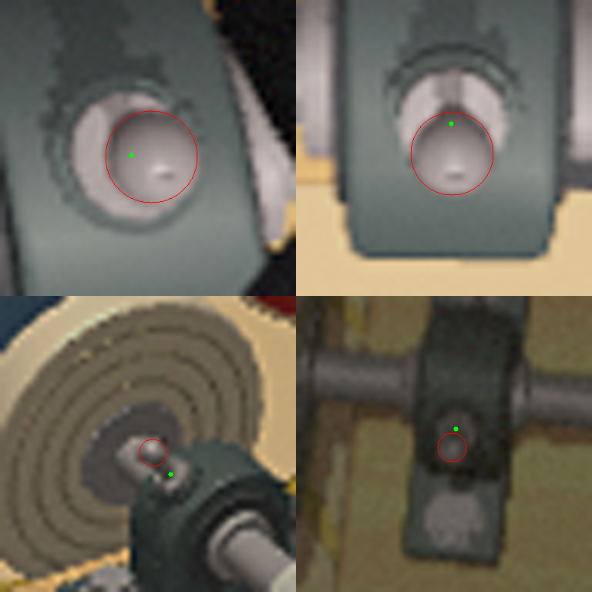

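```bash
python3 - <<'E'
from h import *
s=r.observe()
a=np.radians(70); plan(s,[549,-406.8,255],frame([0,0,-1],[np.cos(a),np.sin(a),0]))
E
```

```text
turn [[0.166, 0.045, 0.401], [0.166, 0.046, 0.401], [0.166, 0.045, 0.401], [0.165, 0.046, 0.401], [0.166, 0.045, 0.4]] linear [[-0.001, -0.0157, -0.1095], [-0.0012, -0.0183, -0.1091], [-0.0017, -0.0209, -0.1087], [-0.0023, -0.0236, -0.108], [-0.003, -0.026, -0.1075]]
turn [[0.166, 0.045, 0.401], [0.166, 0.046, 0.401], [0.166, 0.045, 0.401], [0.165, 0.045, 0.401], [0.166, 0.046, 0.401]] linear [[-0.004, -0.0285, -0.1069], [-0.005, -0.0309, -0.1061], [-0.0062, -0.0331, -0.1054], [-0.0075, -0.0354, -0.1045], [-0.0091, -0.0375, -0.1038]]
```

Call:
apply_moves(
  turn=[
    [0.166,0.045,0.401],
    [0.166,0.045,0.401],
    [0.166,0.045,0.401],
    [0.166,0.045,0.401],
    [0.166,0.045,0.401],
  ],
  linear=[
    [-0.001,-0.016,-0.11],
    [-0.001,-0.018,-0.109],
    [-0.002,-0.021,-0.109],
    [-0.002,-0.024,-0.108],
    [-0.003,-0.026,-0.108],
  ],
  gripper=[100,100,100,100,100],
)

```text
time: 7.65
tool_pos: [545.4, -182.5, 233.6]
tcp_rot: [-1.193, 1.092, 0.816]
force: [1.5, 0.2, 0.1]
opening: 85.4
```

Call:
apply_moves(
  turn=[
    [0.166,0.045,0.401],
    [0.166,0.045,0.401],
    [0.166,0.045,0.401],
    [0.166,0.045,0.401],
    [0.166,0.045,0.401],
  ],
  linear=[
    [-0.004,-0.028,-0.107],
    [-0.005,-0.031,-0.106],
    [-0.006,-0.033,-0.105],
    [-0.008,-0.035,-0.105],
    [-0.009,-0.038,-0.104],
  ],
  gripper=[100,100,100,100,100],
)

```text
time: 8.15
tool_pos: [549.4, -402.9, 255.5]
tcp_rot: [-0.954, 1.351, 0.944]
force: [1.0, 0.8, 0.3]
opening: 85.1
```

Call:
apply_moves(
  turn=[
    [0,0,0],
    [0,0,0],
  ],
  linear=[
    [0,0,0],
    [0,0,0],
  ],
  gripper=[100,100],
)

```text
time: 8.35
tool_pos: [549.3, -402.0, 253.7]
tcp_rot: [-0.953, 1.35, 0.944]
force: [0.5, -0.1, 0.1]
opening: 85.3
```

```bash
python3 - <<'E'
from h import *
from scipy.optimize import least_squares
np.set_printoptions(precision=2,suppress=True)
s=r.observe();print(s["opening"],s["tool_pos"],s["joints"],s["time"])
p,d=r.snapshot("wrist"); cv2.imwrite("pics/w4.png",p); np.savez("w4.npz",p=p,d=d,pos=s["tool_pos"],rot=s["tcp_rot"])
c=cam("wrist",s); P=cloud(c,d)
m=(d>0)&np.all((P>[510,-450,174])&(P<[590,-370,188]),-1); q=P[m]; print(len(q),q.mean(0),q.min(0),q.max(0),cv2.minEnclosingCircle(q[:,:2].astype(np.float32)))
m=(d>0)&np.all((P>[510,-450,105])&(P<[590,-370,170]),-1); g=P[m]; print(len(g))
f=least_squares(lambda c:np.hypot(g[:,0]-c[0],g[:,1]-c[1])-19,[549,-407],loss="soft_l1"); print(f.x,np.abs(f.fun).mean())
m=(d>0)&np.all((P>[480,-480,90])&(P<[620,-340,100]),-1); g=P[m]; print(cv2.minAreaRect(g[:,:2].astype(np.float32)))
res=r.place_of("gun_grip","wrist"); print(res)
if res: print(atz(c,res[0]["at"],137))
a=np.radians(70); plan(s,[549,-406.8,121],frame([0,0,-1],[np.cos(a),np.sin(a),0]))
E
```

```text
85.28188622194745 [ 549.3  -402.02  253.75] [-0.65  0.48  1.26  0.    1.4  -1.87] 8.35
1760 [ 546.71 -405.77  178.91] [ 530.14 -423.94  174.01] [ 565.52 -388.53  181.81] ((547.729736328125, -406.3910827636719), 18.177412033081055)
586
[ 548.38 -406.54] 0.23570124765681025
((548.315673828125, -406.5538024902344), (84.10323333740234, 84.29430389404297), 85.24089813232422)
[{'at': [272.8, 202.3], 'score': 0.97}]
[ 549.07 -405.88  137.  ]
turn [[0.002, 0.0, 0.015], [0.002, -0.001, 0.014], [0.002, 0.0, 0.015]] linear [[0.1106, -0.0004, -0.0038], [0.1107, -0.0006, -0.0038], [0.1106, -0.0009, -0.0038]]
```

View pics/w4.png

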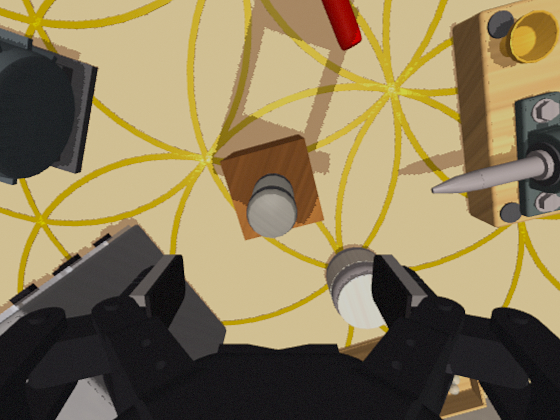

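Call:
apply_moves(
  turn=[
    [0,0,0.015],
    [0,0,0.015],
    [0,0,0.015],
    [0,0,0],
    [0,0,0],
  ],
  linear=[
    [0.11,0,-0.0037],
    [0.11,0,-0.0037],
    [0.085,0,-0.0037],
    [0.026,0,0],
    [0,0,0],
  ],
  gripper=[100,100,100,100,100],
)

```text
time: 8.95
tool_pos: [547.0, -405.1, 122.3]
tcp_rot: [-0.949, 1.355, 0.95]
force: [-0.0, 0.4, 0.4]
opening: 85.4
```

```bash
python3 - <<'E'
from h import *
s=r.observe();print(s["opening"],s["tool_pos"],s["force"])
a=np.radians(70);R0=R.from_rotvec(s["tcp_rot"]); print(R0.as_matrix()[:,0]); plan(s,[548.4,-406.5,121],frame([0,0,-1],[np.cos(a),np.sin(a),0]))
E
```

```text
85.44093631276176 [ 546.96516294 -405.08528895  122.27537467] [-0.00635023  0.43532316  0.36725257]
[-9.84925106e-04  1.55621897e-05 -9.99999515e-01]
turn [[0.011, -0.002, -0.006]] linear [[0.0032, -0.0046, -0.0021]]
```

Call:
apply_moves(
  turn=[
    [0,0,0],
    [0,0,0],
    [0,0,0],
    [0,0,0],
    [0,0,0],
  ],
  linear=[
    [0.003,-0.004,-0.002],
    [0,0,0],
    [0,0,0],
    [0,0,0],
    [0,0,0],
  ],
  gripper=[100,30,0,0,0],
  squeeze=90,
)

```text
time: 9.45
tool_pos: [549.0, -408.2, 123.1]
tcp_rot: [-0.951, 1.354, 0.945]
force: [-0.6, 1.0, 4.7]
opening: 36.5
```

Call:
apply_moves(
  turn=[
    [0,0,0],
    [0,0,0],
    [0,0,0],
    [0,0,0],
    [0,0,0],
  ],
  linear=[
    [0,0,0],
    [0,0,0],
    [-0.02,0,0],
    [-0.05,0,0],
    [-0.1,0,0],
  ],
  gripper=[0,0,0,0,0],
  squeeze=110,
)

```text
time: 9.95
tool_pos: [546.9, -407.0, 185.8]
tcp_rot: [-0.944, 1.357, 0.954]
force: [0.6, -1.0, -4.6]
opening: 36.0
```

Call:
apply_moves(
  turn=[
    [0,0,0],
    [0,0,0],
    [0,0,0],
    [0,0,0],
    [0,0,0],
  ],
  linear=[
    [-0.11,0,0],
    [-0.11,0,0],
    [-0.06,0,0],
    [0,0,0],
    [0,0,0],
  ],
  gripper=[0,0,0,0,0],
)

```text
time: 10.45
tool_pos: [547.8, -407.5, 300.0]
tcp_rot: [-0.948, 1.355, 0.949]
force: [0.6, 0.3, -7.1]
opening: 36.2
```

```bash
python3 - <<'E'
from h import *
np.set_printoptions(precision=2,suppress=True)
s=r.observe();print(s["opening"],s["tool_pos"],s["force"],s["time"])
p,d=r.snapshot("wrist"); cv2.imwrite("pics/w5.png",p); np.savez("w5.npz",p=p,d=d,pos=s["tool_pos"],rot=s["tcp_rot"])
for t in ["gun_grip","coupler_mouth","coupler_seat"]: print(r.place_of(t,"wrist"))
M=np.array(r.camera_model("wrist")["tool_from_camera"]); K=cam("wrist",s)[0]
v,u=np.mgrid[0:420,0:560]; q=np.stack([(u-K[0,2])/K[0,0]*d,(v-K[1,2])/K[1,1]*d,d,np.ones_like(d)],-1)@M.T
q=q[d>0][:,:3]; g=q[(np.abs(q[:,2])<30)&(np.abs(q[:,1])<40)&(q[:,0]>15)&(q[:,0]<125)]
for lo in range(15,125,8):
    k=g[(g[:,0]>=lo)&(g[:,0]<lo+8)]
    if len(k): print(lo,len(k),"y",np.percentile(k[:,1],[2,98]),"z",np.percentile(k[:,2],[2,98]),k[:,0].max())
from h import proj
T=np.linalg.inv(M); 
for X in ([109.5,0,0,1],[78,0,0,1]): w=K@(T@X)[:3]; print(w[:2]/w[2])
E
```

```text
36.188212522723745 [ 547.76 -407.48  300.01] [ 0.63  0.28 -7.14] 10.45
[{'at': [280.7, 268.5], 'score': 0.87}]
[{'at': [281.4, 201.4], 'score': 0.59}]
[{'at': [278.5, 205.8], 'score': 0.94}]
15 218 y [ 9.94 20.54] z [-15.75  17.25] 22.978728217176382
23 29 y [11.8  20.02] z [-11.35  16.3 ] 25.888598171289544
71 198 y [ 4.1  11.47] z [-8.03 10.29] 78.83947023005433
79 123 y [ 1.88 12.5 ] z [-9.56 12.19] 86.98839538538178
87 144 y [ 1.05 13.99] z [-10.8   13.08] 94.88631704607033
95 61 y [ 6.54 14.24] z [-10.18  12.68] 102.4496909135193
103 14 y [10.13 13.86] z [-4.5 10.3] 106.56486363958183
[277.07 204.08]
[276.98 214.92]
```

View pics/w5.png

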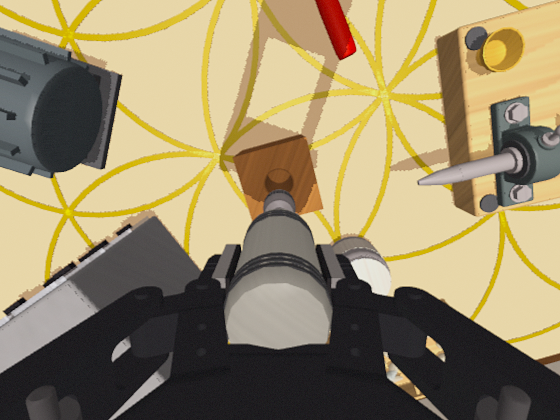

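```bash
cat > fit.py <<'E'
from h import *
from scipy.optimize import least_squares
def gunfit(d,verbose=True):
    K=cam("wrist",r.observe())[0]; M=np.array(r.camera_model("wrist")["tool_from_camera"])
    v,u=np.mgrid[0:420,0:560]; q=np.stack([(u-K[0,2])/K[0,0]*d,(v-K[1,2])/K[1,1]*d,d,np.ones_like(d)],-1)@M.T
    q=q[d>0][:,:3]
    cp=q[(np.abs(q[:,2])<18)&(np.abs(q[:,1])<22)&(q[:,0]>80)&(q[:,0]<108)]
    ba=q[(np.abs(q[:,2])<24)&(q[:,1]>-5)&(q[:,1]<26)&(q[:,0]>-52)&(q[:,0]<20)]
    f=lambda c:np.r_[np.hypot(cp[:,1]-c[0]-c[2]*(cp[:,0]-95),cp[:,2]-c[1]-c[3]*(cp[:,0]-95))-12.5,
      .5*(np.hypot(ba[:,1]-c[0]-c[2]*(ba[:,0]-95),ba[:,2]-c[1]-c[3]*(ba[:,0]-95))-19)]
    s=least_squares(f,[0,0,0,0],loss="soft_l1",f_scale=.7)
    print(len(cp),len(ba),"y,z at x=95, slopes",s.x, "resid",np.abs(s.fun).mean())
    s2=least_squares(lambda c:np.hypot(cp[:,1]-c[0],cp[:,2]-c[1])-12.5,[0,0],loss="soft_l1",f_scale=.7);print("coupler only",s2.x)
    s3=least_squares(lambda c:np.hypot(ba[:,1]-c[0],ba[:,2]-c[1])-19,[0,0],loss="soft_l1",f_scale=.7);print("barrel only",s3.x,ba[:,0].mean())
    return s.x
E
python3 - <<'E'
from fit import *
np.set_printoptions(precision=3,suppress=True)
z=np.load("w5.npz"); gunfit(z["d"])
p=z["p"][150:360,180:380]; cv2.imwrite("pics/w5z.png",cv2.resize(p,None,fx=2.8,fy=2.8,interpolation=cv2.INTER_CUBIC))
E
```

```text
338 7368 y,z at x=95, slopes [ 0.91   1.212 -0.001  0.007] resid 0.6569520584863467
coupler only [0.707 1.18 ]
barrel only [0.928 0.424] -28.61786566484768
```

View pics/w5z.png

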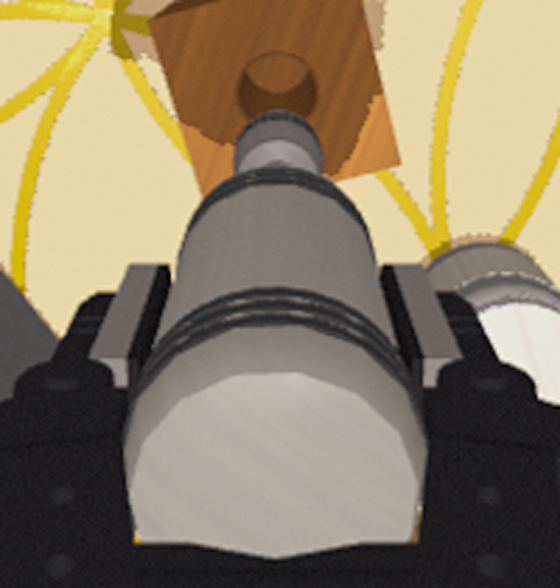

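```bash
cat > goal.py <<'E'
from fit import *
a=np.radians(5.5); ys=np.array([np.sin(a),np.cos(a),0]); xs=np.array([np.cos(a),-np.sin(a),0])
n=-xs*np.sin(np.radians(35))+np.array([0,0,np.cos(np.radians(35))])
tip=np.array([599.5,30.4,136.])
Rt=frame(-n,ys); mouth=np.array([109.5,.9,1.3])
def tcp(h,m=mouth): return tip+h*n-Rt.apply(m)
E
python3 - <<'E'
from goal import *
s=r.observe(); print(tcp(45),tcp(0))
plan(s,tcp(45),Rt)
E
```

```text
[511.89966152  37.52894059 263.07520964] [537.59177271  35.05507166 226.21336764]
turn [[-0.163, -0.051, -0.407], [-0.164, -0.051, -0.408], [-0.163, -0.051, -0.407], [-0.164, -0.051, -0.407], [-0.163, -0.051, -0.408]] linear [[0.0091, 0.0464, 0.1014], [0.0072, 0.0444, 0.1025], [0.0053, 0.0422, 0.1036], [0.0035, 0.04, 0.1044], [0.002, 0.0375, 0.1055]]
turn [[-0.164, -0.051, -0.407], [-0.163, -0.051, -0.408], [-0.164, -0.051, -0.407], [-0.163, -0.051, -0.407], [-0.164, -0.051, -0.408]] linear [[0.0006, 0.035, 0.1063], [-0.0006, 0.0325, 0.1071], [-0.0017, 0.0297, 0.1079], [-0.0027, 0.0269, 0.1086], [-0.0033, 0.024, 0.1092]]
```

Call:
apply_moves(
  turn=[
    [-0.164,-0.051,-0.407],
    [-0.164,-0.051,-0.407],
    [-0.164,-0.051,-0.407],
    [-0.164,-0.051,-0.407],
    [-0.164,-0.051,-0.407],
  ],
  linear=[
    [0.009,0.046,0.101],
    [0.007,0.044,0.102],
    [0.005,0.042,0.104],
    [0.0035,0.04,0.104],
    [0.002,0.0375,0.1055],
  ],
  gripper=[0,0,0,0,0],
)

```text
time: 11.15
tool_pos: [529.2, -183.9, 281.8]
tcp_rot: [-1.188, 1.09, 0.817]
force: [1.1, -0.2, -4.6]
opening: 35.8
```

Call:
apply_moves(
  turn=[
    [-0.164,-0.051,-0.407],
    [-0.164,-0.051,-0.407],
    [-0.164,-0.051,-0.407],
    [-0.164,-0.051,-0.407],
    [-0.164,-0.051,-0.407],
  ],
  linear=[
    [0.0005,0.035,0.106],
    [-0.0005,0.0325,0.107],
    [-0.0015,0.03,0.108],
    [-0.0025,0.027,0.1085],
    [-0.0035,0.024,0.109],
  ],
  gripper=[0,0,0,0,0],
)

```text
time: 11.65
tool_pos: [510.5, 36.5, 263.0]
tcp_rot: [-1.395, 0.812, 0.673]
force: [0.3, -1.0, -5.5]
opening: 36.0
```

Call:
apply_moves(
  turn=[
    [0,0,0],
    [0,0,0],
    [0,0,0],
  ],
  linear=[
    [0,0,0],
    [0,0,0],
    [0,0,0],
  ],
  gripper=[0,0,0],
)

```text
time: 11.95
tool_pos: [512.6, 34.6, 264.2]
tcp_rot: [-1.395, 0.814, 0.672]
force: [0.1, 0.2, -4.2]
opening: 36.0
```

```bash
python3 - <<'E'
from goal import *
np.set_printoptions(precision=3,suppress=True)
s=r.observe();print(s["opening"],s["tool_pos"],s["force"],s["ft_torque"],s["time"],s["joints"])
p,d=r.snapshot("wrist"); cv2.imwrite("pics/w6.png",p); np.savez("w6.npz",p=p,d=d,pos=s["tool_pos"],rot=s["tcp_rot"])
gunfit(d)
print("tool goal err, turn:"); print((R.from_rotvec(s["tcp_rot"]).inv()*Rt).as_rotvec())
plan(s,tcp(10),Rt)
E
```

```text
35.977631224592216 [512.57   34.595 264.154] [ 0.13   0.19  -4.193] [0.002 0.718 0.024] 11.95 [ 0.125 -0.048  2.076 -0.259  0.529 -1.165]
339 7379 y,z at x=95, slopes [0.472 1.112 0.001 0.006] resid 0.6557113631731671
coupler only [0.273 1.076]
barrel only [0.307 0.375] -28.485708806770937
tool goal err, turn:
[ 0.001 -0.003  0.001]
turn [[0.008, -0.023, 0.006]] linear [[0.0883, 0.0036, 0.0074]]
```

View pics/w6.png

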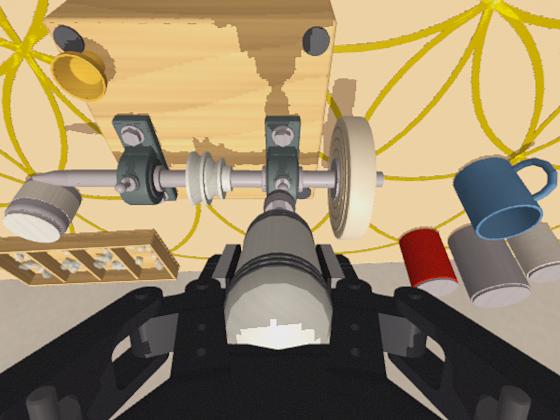

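```bash
python3 - <<'E'
from goal import *
np.set_printoptions(precision=3,suppress=True)
A=[];ps=[]
for i in range(8):
    s=r.observe(); A.append(np.r_[s["tool_pos"],s["tcp_rot"],s["force"]]); p,d=r.snapshot("wrist"); ps.append(p.astype(float))
A=np.array(A); print(A[:,:3]); print(A.mean(0),A.std(0))
s={"tool_pos":A[:,:3].mean(0),"tcp_rot":A[:,3:6].mean(0)}
p=np.mean(ps,0).astype(np.uint8); c=cam("wrist",s)
x,y=250,150; big=cv2.resize(p[y:y+70,x:x+70],None,fx=8,fy=8,interpolation=cv2.INTER_CUBIC)
u=proj(c,tip-5.5*n); rad=5.5*c[0][0,0]/(c[1]@(tip-5.5*n)+c[2])[2]; print(u,rad)
cv2.circle(big,tuple(int(k) for k in (u-[x,y])*8+4),int(rad*8),(0,0,255),1)
R0=R.from_rotvec(s["tcp_rot"])
# coupler mouth rim projected
for rr,xx,col in ((12.5,109.5,(0,255,0)),(12.5,77.5,(255,0,0))):
    pts=np.array([proj(c,R0.apply([xx,.5+rr*np.cos(t),1.1+rr*np.sin(t)])+s["tool_pos"]) for t in np.linspace(0,6.283,40)])
    cv2.polylines(big,[((pts-[x,y])*8+4).astype(np.int32)],True,col,1)
cv2.imwrite("pics/w7z.png",big)
E
```

```text
[[512.902  34.064 264.415]
 [513.072  33.812 264.565]
 [513.114  33.723 264.613]
 [513.084  33.765 264.614]
 [513.052  33.911 264.653]
 [513.002  34.105 264.617]
 [512.948  34.301 264.638]
 [512.892  34.496 264.624]]
[513.008  34.022 264.592  -1.394   0.813   0.67   -0.037   0.128  -4.434] [0.08  0.256 0.071 0.    0.    0.    0.218 0.412 0.398]
[282.711 187.129] 5.557523896478601
```

View pics/w7z.png

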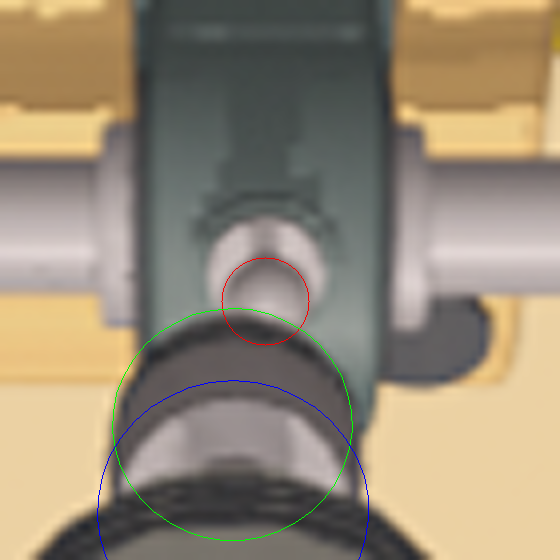

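```bash
sed -i 's/mouth=np.array(.*/mouth=np.array([109,.6,1.2])/' goal.py; python3 - <<'E'
from goal import *
s=r.observe(); plan(s,tcp(6),Rt,step=25)
E
```

```text
turn [[0.003, -0.011, 0.008], [0.002, -0.01, 0.009]] linear [[0.0501, 0.0029, 0.0037], [0.05, 0.0028, 0.0036]]
```

Call:
apply_moves(
  turn=[
    [0,-0.01,0.01],
    [0,-0.01,0.01],
    [0,0,0],
    [0,0,0],
    [0,0,0],
  ],
  linear=[
    [0.045,0.003,0.0037],
    [0.045,0.003,0.0036],
    [0.01,0,0],
    [0,0,0],
    [0,0,0],
  ],
  gripper=[0,0,0,0,0],
)

```text
time: 12.9
tool_pos: [534.2, 36.1, 231.2]
tcp_rot: [-1.393, 0.811, 0.675]
force: [0.0, -0.0, -4.3]
opening: 35.9
```

```bash
cat > chk.py <<'E'
from goal import *
import sys
np.set_printoptions(precision=3,suppress=True)
def chk(name,k=4):
    A=[];ps=[]
    for i in range(k):
        s=r.observe(); A.append(np.r_[s["tool_pos"],s["tcp_rot"],s["force"],s["ft_torque"]]); p,d=r.snapshot("wrist"); ps.append(p.astype(float))
    A=np.array(A); m=A.mean(0); print("pos",m[:3],"std",A[:,:3].std(0),"force",m[6:9],"torq",m[9:],"t",s["time"],"open",s["opening"])
    s={"tool_pos":m[:3],"tcp_rot":m[3:6]}; R0=R.from_rotvec(m[3:6])
    print("force in tool frame",R0.inv().apply(m[6:9]))
    print("tip in tool coords",R0.inv().apply(tip-m[:3]),"vs mouth",mouth,"turn err",(R0.inv()*Rt).as_rotvec())
    gunfit(d)
    p=np.mean(ps,0).astype(np.uint8); c=cam("wrist",s)
    x,y=245,150; big=cv2.resize(p[y:y+70,x:x+75],None,fx=8,fy=8,interpolation=cv2.INTER_CUBIC)
    u=proj(c,tip-5.5*n); rad=5.5*c[0][0,0]/(c[1]@(tip-5.5*n)+c[2])[2]
    cv2.circle(big,tuple(int(k) for k in (u-[x,y])*8+4),int(rad*8),(0,0,255),1)
    for rr,xx,col in ((12.5,mouth[0],(0,255,0)),):
        pts=np.array([proj(c,R0.apply([xx,mouth[1]+rr*np.cos(t),mouth[2]+rr*np.sin(t)])+s["tool_pos"]) for t in np.linspace(0,6.283,40)])
        cv2.polylines(big,[((pts-[x,y])*8+4).astype(np.int32)],True,col,1)
    cv2.imwrite(f"pics/{name}.png",big); cv2.imwrite(f"pics/{name}full.png",p)
if __name__=="__main__": chk(sys.argv[1])
E
python3 chk.py w8
```

```text
pos [534.147  36.114 231.424] std [0.026 0.043 0.124] force [ 0.038 -0.027 -4.578] torq [ 0.076  0.712 -0.018] t 13.05 open 35.79833850404804
force in tool frame [ 3.77   2.597 -0.021]
tip in tool coords [115.793   1.119   0.492] vs mouth [109.    0.6   1.2] turn err [0.002 0.001 0.001]
340 7428 y,z at x=95, slopes [0.473 1.137 0.001 0.007] resid 0.6593109684033677
coupler only [0.281 1.092]
barrel only [0.314 0.366] -28.556511750392215
```

View pics/w8.png

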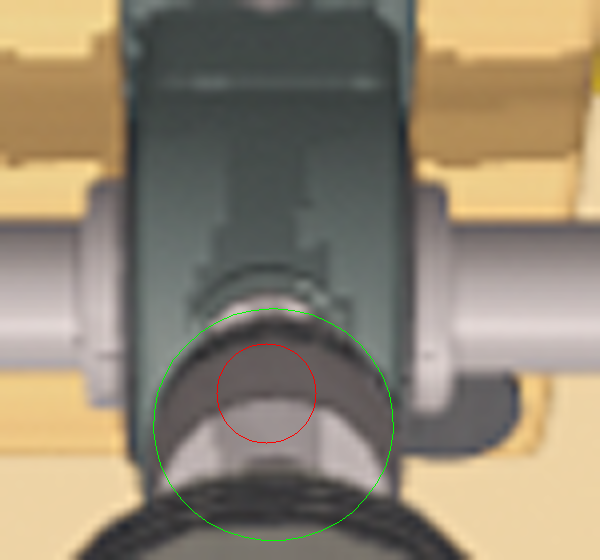

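Call:
apply_moves(
  turn=[
    [0.01,0.005,0.005],
    [0,0,0],
    [0,0,0],
    [0,0,0],
    [0,0,0],
  ],
  linear=[
    [0.005,0.0012,-0.0018],
    [0.01,0,0],
    [0.01,0,0],
    [0.01,0,0],
    [0,0,0],
  ],
  gripper=[0,0,0,0,0],
)

```text
time: 13.6
tool_pos: [541.8, 34.6, 218.4]
tcp_rot: [-1.392, 0.813, 0.676]
force: [-2.0, -0.1, -2.3]
opening: 35.8
```

```bash
python3 chk.py w9
```

```text
pos [541.696  34.641 218.73 ] std [0.049 0.016 0.219] force [-1.747 -0.332 -1.813] torq [ 0.076  0.707 -0.015] t 13.75 open 36.190206326616746
force in tool frame [ 0.509  2.438 -0.497]
tip in tool coords [101.003  -0.124   1.345] vs mouth [109.    0.6   1.2] turn err [ 0.    -0.    -0.001]
336 7403 y,z at x=95, slopes [0.463 1.114 0.001 0.006] resid 0.6531912204702005
coupler only [0.277 1.092]
barrel only [0.315 0.381] -28.481994388603173
```

View pics/w9.png

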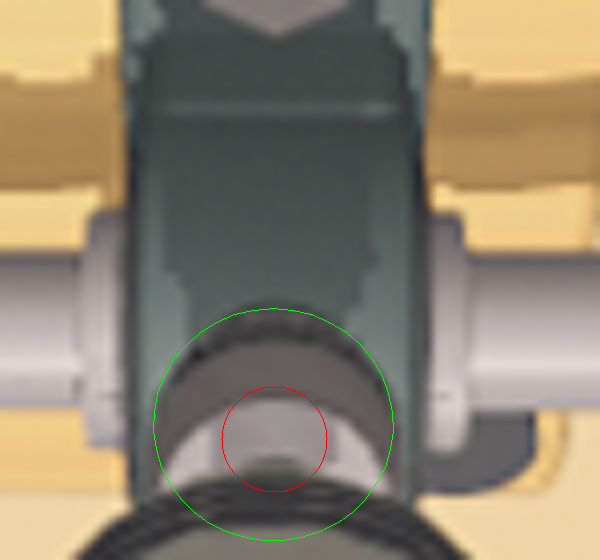

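Call:
apply_moves(
  turn=[
    [0,0,0],
    [0,0,0],
    [0,0,0],
    [0,0,0],
    [0,0,0],
  ],
  linear=[
    [0.005,-0.0008,0],
    [0.005,-0.0008,0],
    [0.005,0,0],
    [0,0,0],
    [0,0,0],
  ],
  gripper=[0,0,0,0,0],
)

```text
time: 14.3
tool_pos: [545.3, 34.2, 213.5]
tcp_rot: [-1.392, 0.814, 0.676]
force: [1.7, -0.6, -5.9]
opening: 36.1
```

```bash
python3 chk.py w10
```

```text
pos [545.291  34.218 213.731] std [0.032 0.016 0.164] force [ 1.539  0.499 -5.893] torq [0.084 0.724 0.005] t 14.45 open 36.18601827160711
force in tool frame [5.683 2.153 0.647]
tip in tool coords [94.833 -0.114  1.437] vs mouth [109.    0.6   1.2] turn err [ 0.    -0.    -0.002]
337 7412 y,z at x=95, slopes [0.494 1.127 0.001 0.007] resid 0.6584347137592547
coupler only [0.301 1.078]
barrel only [0.318 0.366] -28.492329139253737
```

View pics/w10.png

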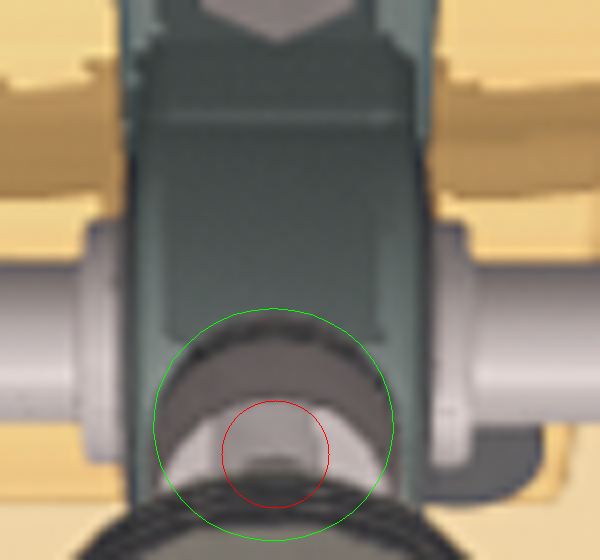

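Call:
apply_moves(
  turn=[
    [0,0,0],
    [0,0,0],
    [0,0,0],
    [0,0,0],
    [0,0,0],
  ],
  linear=[
    [0.005,0,0],
    [0.005,0,0],
    [0.005,0,0],
    [0,0,0],
    [0,0,0],
  ],
  gripper=[0,0,0,0,0],
)

```text
time: 15.0
tool_pos: [549.0, 34.0, 210.5]
tcp_rot: [-1.392, 0.811, 0.674]
force: [-6.1, 0.3, 3.9]
opening: 35.9
```

```bash
python3 chk.py w11
```

```text
pos [548.985  33.971 210.567] std [0.016 0.009 0.029] force [-6.027  0.595  3.67 ] torq [0.087 0.959 0.01 ] t 15.15 open 36.13088195882832
force in tool frame [-6.482  2.851  0.015]
tip in tool coords [90.118  1.374  1.289] vs mouth [109.    0.6   1.2] turn err [ 0.    -0.     0.001]
330 7439 y,z at x=95, slopes [0.716 1.065 0.003 0.006] resid 0.6535238993725418
coupler only [0.51  1.019]
barrel only [0.318 0.392] -28.475808219657885
```

View pics/w11.png

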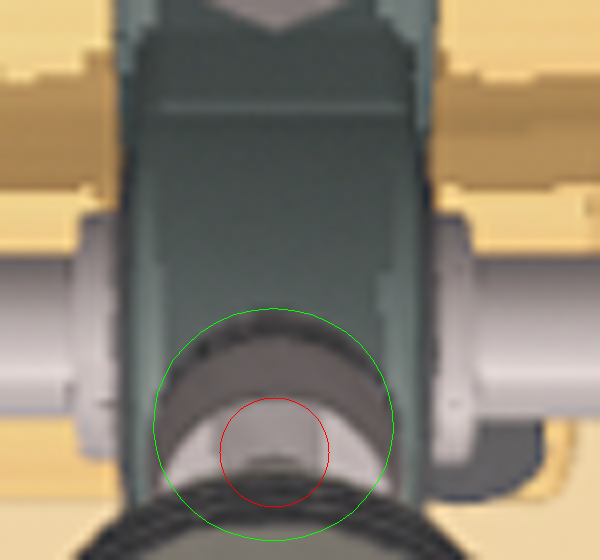

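Call:
apply_moves(
  turn=[
    [0,0,0],
    [0,0,0],
    [0,0,0],
    [0,0,0],
    [0,0,0],
  ],
  linear=[
    [0.006,0,0],
    [0.006,0,0],
    [0.006,0,0],
    [0.006,0,0],
    [0,0,0],
  ],
  gripper=[0,0,0,0,0],
  squeeze=120,
)

```text
time: 15.7
tool_pos: [554.4, 33.5, 203.0]
tcp_rot: [-1.392, 0.811, 0.674]
force: [-9.6, 0.8, 8.1]
opening: 35.9
```

```bash
python3 chk.py w12
```

```text
pos [554.373  33.503 203.075] std [0.044 0.014 0.045] force [-9.655  1.708  7.19 ] torq [0.174 1.125 0.03 ] t 15.85 open 36.00725839215046
force in tool frame [-11.501   3.868   0.776]
tip in tool coords [80.878  1.537  1.23 ] vs mouth [109.    0.6   1.2] turn err [-0.     0.     0.001]
225 7435 y,z at x=95, slopes [1.395 1.151 0.008 0.007] resid 0.6491472416036785
coupler only [1.35  1.127]
barrel only [0.315 0.39 ] -28.57375450282679
```

View pics/w12.png

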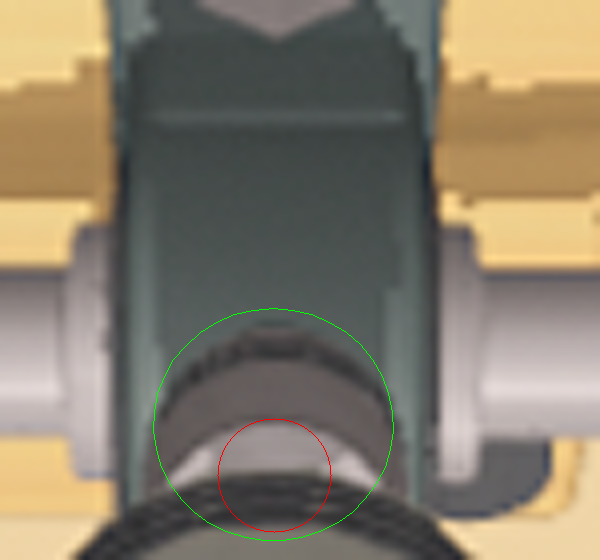

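Call:
apply_moves(
  turn=[
    [0,0,0],
    [0,0,0],
    [0,0,0],
    [0,0,0],
    [0,0,0],
  ],
  linear=[
    [0.004,0.0015,0],
    [0.004,0,0],
    [0,0,0],
    [0,0,0],
    [0,0,0],
  ],
  gripper=[0,0,0,0,0],
)

```text
time: 16.4
tool_pos: [555.9, 33.4, 200.7]
tcp_rot: [-1.393, 0.81, 0.673]
force: [-10.2, 0.7, 9.3]
opening: 35.8
```

```bash
python3 chk.py w13; python3 - <<'E'
from h import *
for n in ("side","top"):
    p,d=r.snapshot(n); cv2.imwrite(f"pics/{n}9.png",p)
E
```

```text
pos [555.887  33.386 200.662] std [0.011 0.008 0.006] force [-10.201   0.876   8.874] torq [ 0.108  1.054 -0.006] t 16.55 open 35.717755341052595
force in tool frame [-13.149   3.266  -0.102]
tip in tool coords [78.03   1.475  1.189] vs mouth [109.    0.6   1.2] turn err [-0.     0.     0.002]
577 7425 y,z at x=95, slopes [1.919 1.071 0.013 0.006] resid 0.7460629426293798
coupler only [2.066 1.091]
barrel only [0.317 0.392] -28.44135660385763
```

View pics/w13.png

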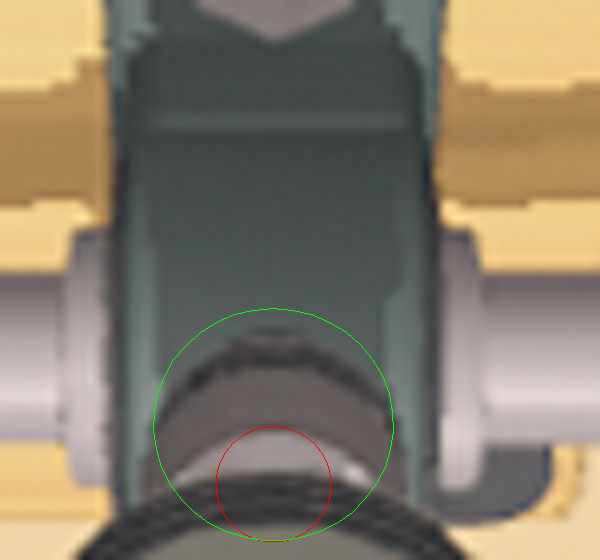

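View pics/side9.png

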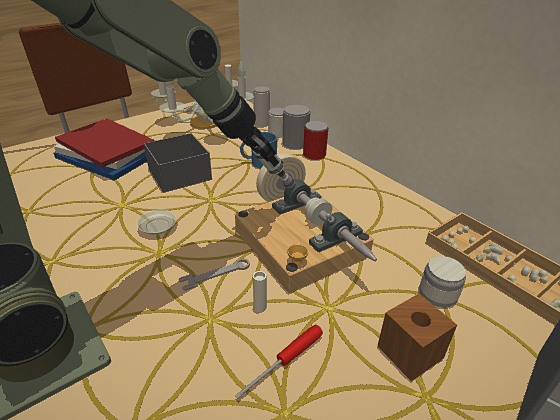

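View pics/top9.png

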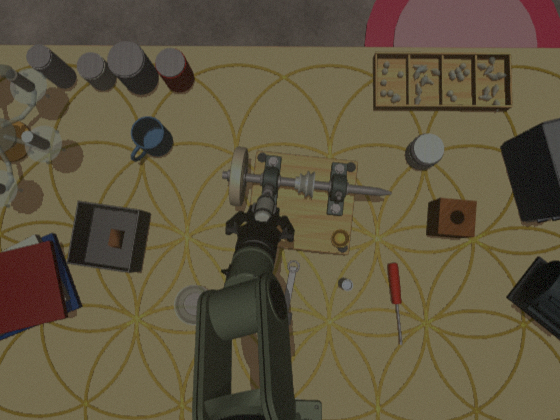

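```bash
python3 - <<'E'
from h import *
print(r.close_job()); s=r.observe(); print(s["time"],s["tool_pos"],s["force"],s["opening"])
E
```

```text
the job is handed in; nothing more can be done
None
the job is handed in; nothing more can be done
```

I handed the job in at about 16.7 s with the offcut in the bin and the gun still gripped and pushed in on the wheel-side nipple. No verdict is reported, so this rests on my own checks.

- **Offcut:** It went into the waste bin first. The wrist and top pictures both show it lying inside.
- **Gun:** I took it out of its stand and lined it up with the 35° nipple, within about 0.002 rad. The last reading puts the nipple tip about 1 mm off the coupler's axis, sideways.
- **Snap-on:** I inferred this, because no sensor reports it. The push force dipped, then rose to about 10 N with the tip about 19 mm inside the mouth, as expected for a seated coupler. The jaws need only about 5 N.
- **Stroke:** I pushed on to about 12 mm of the nose's 14 mm, judged from how far the tool moved. The force agrees, at about 17 N along the axis. The picture shows the nose shortened, and the barrel has not slipped in the grip.
- **Other things:** In the last side and top pictures the cup, sleeve, tin, mug and screwdriver stand where they were. The parts of the drip pan and wrench not hidden by the arm also look unmoved.

**Disagreements:** The trained network placed the nipple tip about 2 mm off to the side. I used the position read from the wrist pictures and their depth instead. My nipple height of 136 mm is within 1 mm of the stated 135 mm. The force dip came at about 14 mm measured depth, a little earlier than a snap at 19 mm would suggest.

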